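# Tighten the strap clamp on the scrolled bar

### The arm

A 6-joint arm with a two-finger parallel gripper is mounted at the origin on the work surface. World frame = base frame: x ahead of the robot, y to its left, z up, the work surface at z = 0. Lengths are in mm, angles in rad, forces in N, time in s.
With the tool pointing down it reaches from about 350 to 975 mm from the base axis. Payload 7.1 kg.
Tool frame: the origin (TCP) lies between the finger pads; the fingertips stand 19 mm ahead of it and the grasp point (between the pads) is the TCP (ctrl.tcp_to_tips is the distance from the TCP to the fingertips, in mm); z points along the fingers, y is the line along which they close (so a half turn about z gives the same grasp; the last joint's range is limited). The gripper opens to 88 mm and grips with 3 to 60 N. Pads are 20 mm wide; open, the fingers measure 115 mm over their backs; the gripper's body (75 mm by 178 mm) begins 61 mm behind the grasp point.
Start: joints at [1.183, 0.423, 1.63, -0, 1.089, -0.019], TCP at [225.278, 582.97, 219.775] pointing down, gripper open.
Joint ranges: [-3, 3], [-0.9, 2.11], [0.09, 2.58], [-1.31, 4.45], [0.11, 2.69], [-2.54, 2.54]. Speed limits (rad/s): [2.39, 2.39, 3.01, 3.14, 3.14, 3.14].

### API

Orientations are given as a rotation vector (axis times angle).
In Python, from workcell import status, optics, ctrl gives the robot as it stands. The module is installed in compiled form; this text tells all that it offers.
- The arm moves only by the shell command python3 -m inch 'ROWS'. ROWS is JSON, a list that holds one entry, the list of rows, each a list of 7 numbers: the shift along the tool's x, y, z in mm, then the turn, a rotation vector about the tool's x, y, z in rad, then the opening in per cent of the stroke, from 0 (shut) to 100 (fully open). A call has 1 to 20 rows; each row is the pose to reach, as a shift and turn from the pose commanded when the call began, along the tool's axes at that moment; what a row does not reach only later rows make up. A row lasts 1/10 s, in which the tool goes at most 50 mm and 8.59 degrees, less where a joint would pass 70% of its speed; a pose out of reach is approached as far as the arm can. A call with a gripper value outside its range is refused whole. The fingers move at their own pace and stop on an object; the grip force is fixed at half the most. Time passes only in rows, so rows that repeat a pose let the fingers close. It gives the time, the measured TCP pose, the force, the opening and the grip force at its end, in the units of the state.
- status.get_obs(): the state, without advancing time (a new reading comes with each control period).
- optics.get_image(name): name is "scene" or "side" or "wrist"; returns a dict with "frame" (480x640x3 uint8, red, green, blue), "fx", "fy", "cx", "cy" (pixels), "rvec" (rotation vector, rad) and "tvec" (3), from world to camera coordinates, as OpenCV has them; the wrist camera has in their place "hand_eye" (4x4, takes a point from camera to tool coordinates, whose origin is the TCP and whose axes are the flange's). Camera axes: x right, y down, z forward; pixel columns grow to the right and rows downward; lengths in mm; the calibration is good to about 2 mm. A picture is of the moment at which its call begins: read the wrist's pose just before it. There is no depth.
- ctrl.close_job(): hands the job in; it is judged then, once.
The state is a dict: "t": time; "qpos": joint angles; "qvel": joint speeds; "joint_torque": joint torques, N m; "ee_pos": TCP position; "orientation": TCP orientation; "ft_force": force on the tool from outside, world axes, zero at the start; "moment": the same for the moment, N m; "width": finger opening in mm; "grasp_force": force on a finger pad.
Only numpy, scipy, OpenCV 4.12 (cv2) and the standard library are available. Lean on these libraries where they do the work, as an engineer would, in place of code of your own. Each camera call takes 0.05 s, during which the arm holds its last target. There are 200 camera calls.

### The job

On the smith's bench there are two strap clamps; one of them has a flat bar with a curled end lying under its strap. Turn the knurled nut of that clamp clockwise (seen from above) until it stops tight - it has been spun down already and lacks less than a quarter turn - then let go of it. Leave the nut of the empty clamp as it is.

Things in the scene. Friction and masses are not known exactly. Their poses are not given: they have to be found in the camera images.
- work_nut_centre (a point): centre, on the axis and half-way up, of the round knurled steel nut to tighten: upright, 45 mm across, 40 mm high, always 72 mm above the bench (spans 52 to 92 mm; thread drop negligible), its 16 mm stud standing 12 mm above its top. Grip its sides from above at any yaw. On its clamp a dark flat bar 26 mm wide, 14 mm thick, with a curled end, sticks out on both sides of the strap.
- work_nut (a joint): turn of the nut to tighten, rad, growing clockwise seen from above; starts between 0.3 and 0.7, tight against a hard stop at 1.4. Turning takes about 0.25 N m, it stays where it is left; a 40 N grip is plenty, and once it is tight the fingers slip round it harmlessly.
- spare_nut_centre (a point): centre of the identical nut on the empty clamp (no bar under its strap), 72 mm above the bench; not to be turned. Both clamps: base plate 150 x 120 x 18 mm bolted to the bench, strap 116 x 38 mm along the plate's long side with its top 44 mm above the bench, and on it, under the nut, a washer 38 mm across and 8 mm thick.
- spare_nut (a joint): turn of the empty clamp's nut, rad, growing clockwise seen from above; it starts between 0 and 0.2 and is to stay there (stop at 1.4).
Mind the look-alikes: they are no part of the job. What is shaped like the part that bears spare_nut_centre but brown or red is not meant.

How it is judged (in metres and radians):
At the end, for the whole second after the job is handed in: the nut of the clamp that holds the bar is screwed tight (within 0.2 rad of its stop at 1.4 rad) and at rest, and the empty clamp's nut still reads below 0.45 rad (value of joint work_nut above 1.2 rad and value of joint spare_nut below 0.45 rad and velocity of joint work_nut between -0.05 and 0.05 rad/s); the robot touches nothing.
It fails at once if the nut of the empty clamp is tightened (past 0.45 rad) (value of joint spare_nut above 0.45 rad).
It also fails if it takes over 38 s, if anything falls off the work surface, if the arm or the gripper's body presses on something with over 40 N, if the wrist force passes 120 N, or if a joint passes its speed limit or range.

## Working session

There is one attempt and no reset: what is moved stays moved. The work goes in short steps, Python scripts to look and compute and a shell command to move; the robot and the scene stay as the last step left them, time stands still between calls to the robot, and variables do not carry over. Pictures are saved under pics/ and viewed, at most 10 in all, crops included, and the job is handed in when it is done.

```bash
mkdir -p pics
python3 - <<'E'
from workcell import status, optics
import cv2,pickle
o=status.get_obs(); print({k:o[k] for k in('t','ee_pos','orientation','width')})
d={}
for n in('scene','side','wrist'):
    d[n]=optics.get_image(n); cv2.imwrite(f'pics/{n}0.png',d[n]['frame'][:,:,::-1])
d['obs']=o; pickle.dump(d,open('d0.pkl','wb'))
print(d['wrist']['hand_eye'])
E
```

```text
{'t': 0.0, 'ee_pos': array([225.07063008, 582.47030688, 219.01161487]), 'orientation': array([-5.75919782e-01, -3.08805253e+00,  2.33226311e-03]), 'width': 88.28750844884799}
[[ 5.00954892e-04 -9.62127818e-01 -2.72598261e-01  7.41827865e+01]
 [ 9.99999761e-01  6.11977862e-04 -3.22255001e-04 -1.18066393e+00]
 [ 4.76874601e-04 -2.72598034e-01  9.62127894e-01 -1.66314437e+02]
 [ 0.00000000e+00  0.00000000e+00  0.00000000e+00  1.00000000e+00]]
```

View pics/scene0.png

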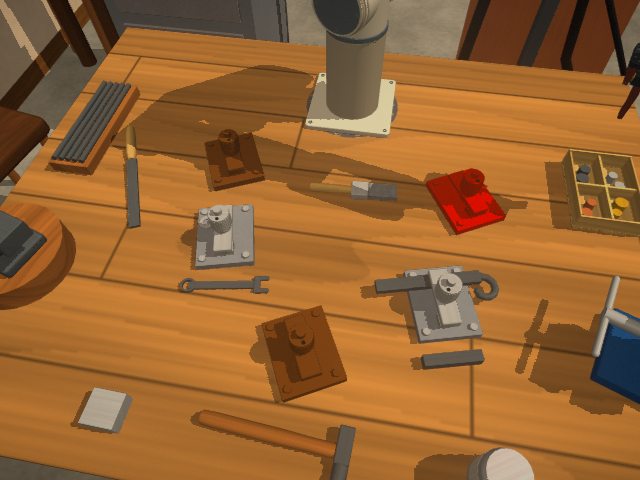

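View pics/side0.png

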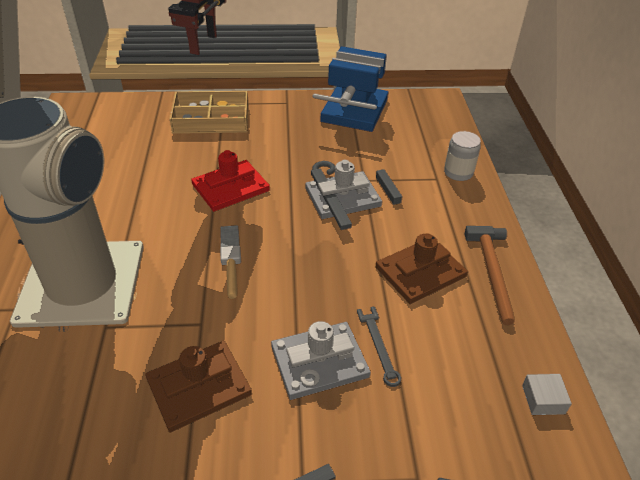

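The scene view shows the clamp with the curled bar: its nut is at about (448,285), and the empty clamp is at (218,218). In the side view these are at about (345,172) and (320,335). I'll zoom in on the work nut in both views and cast rays.

```bash
cat > h.py <<'E'
import numpy as np, cv2
from scipy.spatial.transform import Rotation as R
def ray(c,p,obs=None):
    v=np.array([(p[0]-c['cx'])/c['fx'],(p[1]-c['cy'])/c['fy'],1.])
    if 'rvec' in c:
        M=R.from_rotvec(np.ravel(c['rvec'])).as_matrix(); o=-M.T@np.ravel(c['tvec']); d=M.T@v
    else:
        H=np.array(c['hand_eye']); T=R.from_rotvec(obs['orientation']).as_matrix()
        o=T@H[:3,3]+obs['ee_pos']; d=T@H[:3,:3]@v
    return o,d/np.linalg.norm(d)
def onz(r,z): return r[0]+r[1]*(z-r[0][2])/r[1][2]
def cross(r1,r2):
    A=np.stack([r1[1],-r2[1]],1); s=np.linalg.lstsq(A,r2[0]-r1[0],rcond=None)[0]
    a=r1[0]+s[0]*r1[1]; b=r2[0]+s[1]*r2[1]; return (a+b)/2,np.linalg.norm(a-b)
E
python3 - <<'E'
import pickle,cv2,numpy as np
from h import *
d=pickle.load(open('d0.pkl','rb'))
a=d['scene']['frame'][255:345,390:510];b=d['side']['frame'][145:235,295:415]
v=np.vstack([cv2.resize(x,None,fx=3.33*2/2,fy=3.33,interpolation=cv2.INTER_CUBIC) for x in(a,b)])
cv2.imwrite('pics/z1.png',v[:,:,::-1]); print(v.shape)
p,g=cross(ray(d['scene'],(450,281)),ray(d['side'],(345,165))); print(p,g)
E
```

```text
(600, 400, 3)
[554.00575112 249.75252634  95.39226714] 2.343336353423084
```

View pics/z1.png

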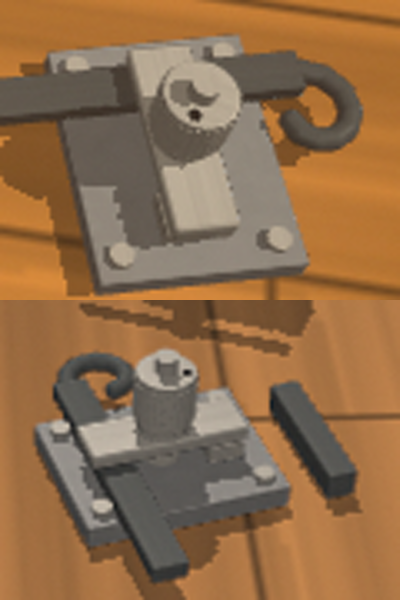

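View pics/wrist0.png

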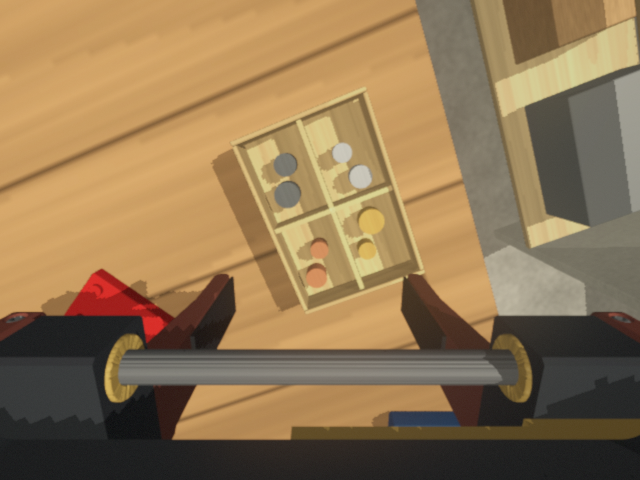

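The zoomed crops put the centre of the nut's top face at about (450.5,283.5) in the scene view and (345,166.3) in the side view. The wrist view shows the parts box and the gripper's bar, with no nut in it. Next is the move to a viewing pose.

Run:
```python
import pickle
from h import *
d=pickle.load(open('d0.pkl','rb'));o=d['obs']
p,g=cross(ray(d['scene'],(450.3,283.5)),ray(d['side'],(345,166.3))); print('work',p,g)
q,g=cross(ray(d['scene'],(219,215)),ray(d['side'],(320,331))); print('spare',q,g)
T=R.from_rotvec(o['orientation']).as_matrix(); print(T.round(3))
for px in((320,150),(320,220)):
    r=ray(d['wrist'],px,o)
    for z in(240,):
        off=onz(r,92-z+o['ee_pos'][2])-o['ee_pos']; tgt=np.r_[p[:2]-off[:2],z]
        print(px,tgt, T.T@(tgt-o['ee_pos']))
```

```text
work [555.00132494 252.04124025  89.43190277] 1.0500610292726174
spare [ 471.30227403 -207.84704523   85.06297651] 1.6491576838043593
[[-0.933  0.36  -0.001]
 [ 0.36   0.933 -0.001]
 [ 0.    -0.002 -1.   ]]
(320, 150) [621.01636022 226.17520473 240.        ] [-497.75816236 -189.65140187  -20.70968166]
(320, 220) [560.6311175  249.35830487 240.        ] [-433.07575731 -189.79333547  -20.70838375]
```

```bash
python3 -m inch '[[[-40,-18,-20,0,0,0,100],[-80,-35,-20,0,0,0,100],[-120,-53,-20,0,0,0,100],[-160,-70,-20,0,0,0,100],[-200,-88,-20,0,0,0,100],[-240,-105,-20,0,0,0,100],[-280,-123,-20,0,0,0,100],[-320,-140,-20,0,0,0,100],[-360,-158,-20,0,0,0,100],[-400,-175,-20,0,0,0,100],[-433,-190,-20,0,0,0,100],[-433,-190,-20,0,0,0,100],[-433,-190,-20,0,0,0,100],[-433,-190,-20,0,0,0,100]]]'
python3 - <<'E'
from workcell import status, optics
import cv2,pickle
o=status.get_obs(); print({k:o[k] for k in('t','ee_pos','orientation','qpos','qvel')})
w=optics.get_image('wrist'); cv2.imwrite('pics/w1.png',w['frame'][:,:,::-1]); pickle.dump((o,w),open('w1.pkl','wb'))
E
```

```text
t: 1.55
ee_pos: [559.7, 250.2, 239.5]
orientation: [-0.575, -3.088, 0.0]
ft_force: [0.3, 1.0, -0.5]
width: 87.7
grasp_force: 0.0
{'t': 1.55, 'ee_pos': array([559.74298933, 250.24994579, 239.49728904]), 'orientation': array([-5.74980023e-01, -3.08760918e+00,  3.66940767e-04]), 'qpos': array([ 4.00858636e-01,  3.84967355e-01,  1.63967241e+00,  3.37763305e-04,
        1.11783465e+00, -8.01859962e-01]), 'qvel': array([ 0.01503542, -0.00255185,  0.00201034, -0.00286429, -0.00084655,
       -0.00123278])}
```

View pics/w1.png

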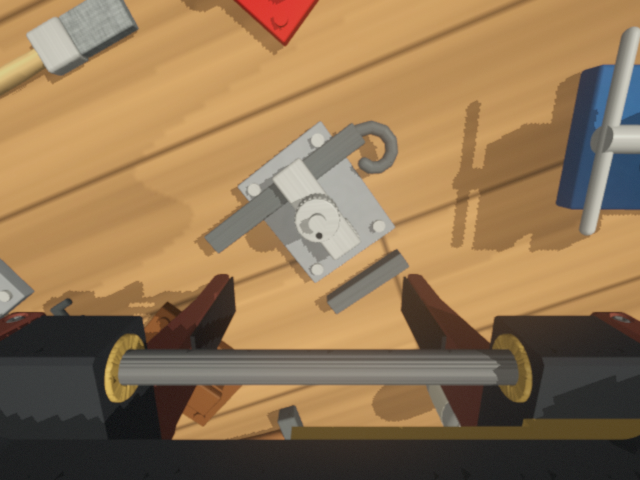

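The wrist view shows the work clamp with the bar and curl under it, the nut's top at about (318,219), the spare bar below it and the vise on the right. I'll take a second wrist view, lower and shifted, and measure the nut from both.

```bash
python3 -m inch '[[[-20,0,20,0,0,0,100],[-40,0,40,0,0,0,100],[-60,0,60,0,0,0,100],[-60,0,60,0,0,0,100],[-60,0,60,0,0,0,100],[-60,0,60,0,0,0,100]]]'
python3 - <<'E'
from workcell import status, optics
import cv2,pickle
from h import *
o=status.get_obs()
w=optics.get_image('wrist'); pickle.dump((o,w),open('w2.pkl','wb'))
o1,w1=pickle.load(open('w1.pkl','rb'))
# predicted pixel of top at (555,251,92)
c=ray(w,(320,240),o); 
T=R.from_rotvec(o['orientation']).as_matrix();H=w['hand_eye']
pc=np.linalg.inv(H)@np.r_[T.T@(np.array([555,251,92])-o['ee_pos']),1]
u=int(w['fx']*pc[0]/pc[2]+w['cx']);v=int(w['fy']*pc[1]/pc[2]+w['cy']);print(u,v,o['ee_pos'])
tiles=[]
for f,(x,y) in((w1['frame'],(318,219)),(w['frame'],(u,v))):
    y=max(y,40); k=f[y-40:y+40,x-40:x+40]; tiles.append(cv2.resize(k,(400,400),interpolation=cv2.INTER_CUBIC)); print(x-40,y-40)
cv2.imwrite('pics/z2.png',np.hstack(tiles)[:,:,::-1])
E
```

```text
t: 2.2
ee_pos: [616.0, 229.1, 180.8]
orientation: [0.574, 3.088, 0.001]
ft_force: [-0.4, -0.2, -0.1]
width: 88.1
grasp_force: 0.0
317 159 [616.04595633 229.07273765 180.77389486]
278 179
277 119
```

View pics/z2.png

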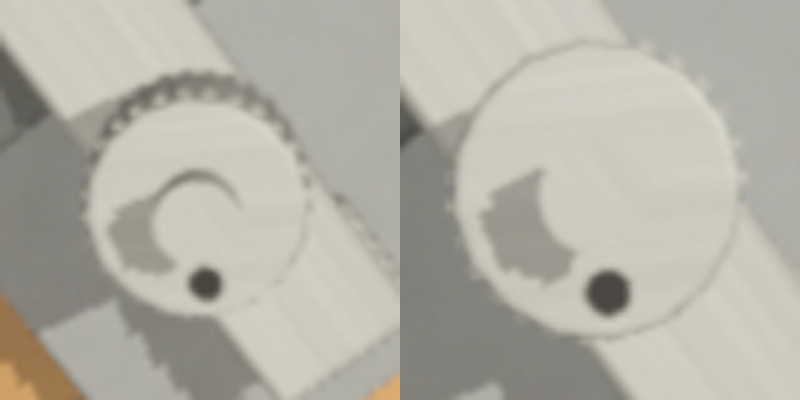

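The zoom shows the nut's top face centred at (317.4,220.4) in the first wrist view and (316.5,157.0) in the second. Its diameter in the second is about 58 px.

Run:
```python
import pickle
from h import *
o1,w1=pickle.load(open('w1.pkl','rb'));o2,w2=pickle.load(open('w2.pkl','rb'))
r1=ray(w1,(317.4,220.4),o1);r2=ray(w2,(316.5,157),o2)
print(cross(r1,r2),onz(r1,92),onz(r2,92))
print('diam',np.linalg.norm(onz(ray(w2,(288,157),o2),92)-onz(ray(w2,(345,157),o2),92)))
T=R.from_rotvec(o2['orientation']).as_matrix()
p=np.r_[(onz(r1,92)+onz(r2,92))[:2]/2,74]; print(p,T.T@(p-o2['ee_pos']))
```

```text
(array([553.13280809, 250.84400824,  93.49237149]), np.float64(0.040045275820224234)) [553.42609768 250.70564404  92.        ] [553.1802022  250.84098437  92.        ]
diam 42.08979136160261
[553.30314994 250.7733142   74.        ] [ 66.39863888  -2.37416814 106.74185439]
```

The triangulated top height is 93.5 mm (expected 92), the diameter is 42 mm and the rays meet within 0.04 mm, so all checks hold. Now I descend and grip.

```bash
python3 -m inch '[[[33,-1,0,0,0,0,100],[66,-2,0,0,0,0,100],[66,-2,0,0,0,0,100],[66,-2,30,0,0,0,100],[66,-2,60,0,0,0,100],[66,-2,85,0,0,0,100],[66,-2,106,0,0,0,100],[66,-2,106,0,0,0,100],[66,-2,106,0,0,0,100]]]'
python3 -m inch '[[[0,0,0,0,0,0,30],[0,0,0,0,0,0,30],[0,0,0,0,0,0,30],[0,0,0,0,0,0,30],[0,0,0,0,0,0,30],[0,0,0,0,0,0,30],[0,0,0,0,0,0,30],[0,0,0,0,0,0,30]]]'
```

```text
t: 3.15
ee_pos: [555.0, 250.3, 74.6]
orientation: [0.575, 3.088, 0.001]
ft_force: [-0.0, 0.1, 0.8]
width: 87.5
grasp_force: 0.0
t: 3.95
ee_pos: [554.9, 251.1, 74.0]
orientation: [0.576, 3.087, 0.003]
ft_force: [0.9, 5.3, -0.9]
width: 42.4
grasp_force: 30.0
```

The nut is gripped: 42 mm wide at 30 N. I'll turn about tool z, which is clockwise from above.

```bash
python3 -m inch '[[[0,0,0,0,0,0.1,30],[0,0,0,0,0,0.2,30],[0,0,0,0,0,0.3,30],[0,0,0,0,0,0.4,30],[0,0,0,0,0,0.5,30],[0,0,0,0,0,0.6,30],[0,0,0,0,0,0.6,30]]]'
python3 - <<'E'
from workcell import status
o=status.get_obs();print(o['qpos'],o['moment'])
E
python3 -m inch '[[[0,0,0,0,0,0.1,30],[0,0,0,0,0,0.2,30],[0,0,0,0,0,0.3,30],[0,0,0,0,0,0.4,30],[0,0,0,0,0,0.5,30],[0,0,0,0,0,0.6,30],[0,0,0,0,0,0.7,30],[0,0,0,0,0,0.7,30],[0,0,0,0,0,0.7,30]]]'
python3 - <<'E'
from workcell import status,optics
import pickle
o=status.get_obs();print(o['qpos'],o['moment'])
E
```

```text
t: 4.65
ee_pos: [554.3, 250.3, 74.0]
orientation: [-1.464, -2.779, -0.001]
ft_force: [-1.5, 2.1, 2.2]
width: 42.1
grasp_force: 30.0
[ 4.04401697e-01  5.91553282e-01  1.74964545e+00  6.34866245e-04
  8.00336648e-01 -1.96917375e-01] [ 0.20858228  0.2868917  -0.21265451]
t: 5.55
ee_pos: [553.0, 249.5, 74.1]
orientation: [-2.324, -2.112, 0.004]
ft_force: [-5.5, 0.2, 8.3]
width: 42.1
grasp_force: 30.0
[4.04045711e-01 5.90791682e-01 1.75086449e+00 5.03376731e-04
 8.02714277e-01 4.99517959e-01] [-0.24591665  1.01331179 -0.27116065]
```

```bash
python3 -m inch '[[[0,0,0,0,0,0,100],[0,0,0,0,0,0,100],[0,0,0,0,0,0,100],[0,0,0,0,0,0,100],[0,0,0,0,0,0,100],[0,0,0,0,0,0,100],[0,0,0,0,0,0,100]]]'
python3 -m inch '[[[0,0,-20,0,0,0,100],[0,0,-50,0,0,0,100],[-20,0,-90,0,0,0,100],[-40,0,-130,0,0,0,100],[-40,0,-130,0,0,0,100],[-40,0,-130,0,0,0,100],[-40,0,-130,0,0,0,100]]]'
python3 - <<'E'
from workcell import status, optics
import pickle
from h import *
o=status.get_obs(); w=optics.get_image('wrist'); pickle.dump((o,w),open('w3.pkl','wb'))
C=np.array([553.2,250.8,92])
T=R.from_rotvec(o['orientation']).as_matrix()
pc=np.linalg.inv(w['hand_eye'])@np.r_[T.T@(C-o['ee_pos']),1]
u=int(w['fx']*pc[0]/pc[2]+w['cx']);v=max(60,int(w['fy']*pc[1]/pc[2]+w['cy']))
cv2.imwrite('pics/z3.png',cv2.resize(w['frame'][v-60:v+60,u-60:u+60],(600,600),interpolation=cv2.INTER_CUBIC)[:,:,::-1]); print(u-60,v-60)
o1,w1=pickle.load(open('w1.pkl','rb'))
def ang(w,o,px): 
    q=onz(ray(w,px,o),92)-C; return np.arctan2(q[1],q[0]),np.linalg.norm(q[:2])
print('before',ang(w1,o1,(278+205/5,179+283/5)))
g=w['frame'][v-30:v+30,u-30:u+30].max(2)
n,l,s,c=cv2.connectedComponentsWithStats((g<100).astype('uint8'))
for i in range(1,n):
    px=c[i]+[u-30,v-30]; print(s[i],px,ang(w,o,px))
E
```

```text
t: 6.25
ee_pos: [554.4, 249.9, 73.7]
orientation: [-2.327, -2.11, 0.0]
ft_force: [-0.6, -0.2, 0.9]
width: 87.7
grasp_force: 0.0
t: 6.95
ee_pos: [549.8, 210.1, 202.7]
orientation: [-2.327, -2.11, 0.002]
ft_force: [0.1, 0.1, 0.1]
width: 87.8
grasp_force: 0.0
257 127
before (np.float64(-0.26749163914979285), np.float64(15.356519797494503))
[36 43  7  7 40] [326.075 202.8  ] (np.float64(-1.1575082762152067), np.float64(14.822498541102876))
[ 0 53 17  7 71] [296.56338028 214.05633803] (np.float64(-2.3296921877728387), np.float64(28.45182464961199))
```

View pics/z3.png

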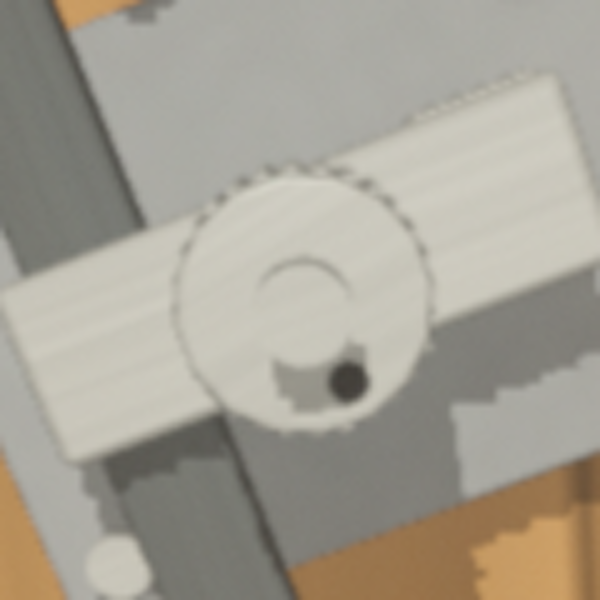

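The nut's dark mark is now at (326,203). It turned 0.89 rad clockwise out of the 1.3 rad commanded, which suggests it reached the stop and slipped. To confirm, I'll grip again, turn once more and check that the mark doesn't move.

```bash
python3 -m inch '[[[40,0,0,0,0,0,100],[40,0,30,0,0,0,100],[40,0,60,0,0,0,100],[40,0,90,0,0,0,100],[40,0,112,0,0,0,100],[40,0,130,0,0,0,100],[40,0,130,0,0,0,100],[40,0,130,0,0,0,100],[40,0,130,0,0,0,30],[40,0,130,0,0,0,30],[40,0,130,0,0,0,30],[40,0,130,0,0,0,30],[40,0,130,0,0,0,30],[40,0,130,0,0,0,30],[40,0,130,0,0,0,30],[40,0,130,0,0,0,30]]]'
python3 -m inch '[[[0,0,0,0,0,0.1,30],[0,0,0,0,0,0.2,30],[0,0,0,0,0,0.3,30],[0,0,0,0,0,0.4,30],[0,0,0,0,0,0.5,30],[0,0,0,0,0,0.5,30],[0,0,0,0,0,0.5,100],[0,0,0,0,0,0.5,100],[0,0,0,0,0,0.5,100],[0,0,0,0,0,0.5,100],[0,0,0,0,0,0.5,100],[0,0,0,0,0,0.5,100],[0,0,0,0,0,0.5,100]]]'
python3 -m inch '[[[0,0,-20,0,0,0,100],[0,0,-50,0,0,0,100],[-20,0,-90,0,0,0,100],[-40,0,-130,0,0,0,100],[-40,0,-130,0,0,0,100],[-40,0,-130,0,0,0,100],[-40,0,-130,0,0,0,100]]]'
python3 - <<'E'
from workcell import status, optics
from h import *
o=status.get_obs(); w=optics.get_image('wrist')
C=np.array([553.2,250.8,92])
T=R.from_rotvec(o['orientation']).as_matrix()
pc=np.linalg.inv(w['hand_eye'])@np.r_[T.T@(C-o['ee_pos']),1]
u=int(w['fx']*pc[0]/pc[2]+w['cx']);v=int(w['fy']*pc[1]/pc[2]+w['cy'])
g=w['frame'][v-30:v+30,u-30:u+30].max(2)
n,l,s,c=cv2.connectedComponentsWithStats((g<100).astype('uint8'))
for i in range(1,n):
    q=onz(ray(w,c[i]+[u-30,v-30],o),92)-C; print(s[i],np.arctan2(q[1],q[0]),np.linalg.norm(q[:2]))
E
```

```text
t: 8.6
ee_pos: [553.1, 249.9, 73.8]
orientation: [-2.327, -2.109, 0.003]
ft_force: [-5.5, 1.1, 5.7]
width: 42.1
grasp_force: 30.0
t: 9.9
ee_pos: [554.4, 249.9, 73.7]
orientation: [2.777, 1.468, -0.0]
ft_force: [-0.1, -1.0, -0.4]
width: 87.8
grasp_force: 0.0
t: 10.6
ee_pos: [531.4, 216.9, 202.7]
orientation: [-2.777, -1.468, 0.002]
ft_force: [-0.5, 0.0, -0.7]
width: 87.9
grasp_force: 0.0
[43 37  7  8 44] -1.1595082432647128 14.784705805733045
[30 58  4  2  7] -2.155120855958293 23.10850012495008
```

The mark stayed put (-1.1575 before, -1.1595 after) through another 0.5 rad of turning, so the nut is tight. The gripper is open and clear of everything.

```bash
python3 -c "
from workcell import ctrl
print(ctrl.close_job())"
```

```text
the job is handed in; nothing more can be done
None
```

I turned the nut on the clamp holding the bar 0.89 rad clockwise to its stop, where a further 0.5 rad turn did not move it, then let go and handed the job in; I never touched the empty clamp's nut, and no verdict was returned.

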